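# Fasten the transit case and hold the loupe in focus over the watch movement

## Task

Final check of a watch movement in its windowed transit case: first swing the hasp fully down over the catch on the front of the case. Then pick up the loupe by its handle and hold it level, its lens centred over the movement and at the focal height marked by the thin flange of the collar on the gauge post, without touching the case with the loupe. Leave the collar and everything else on the bench as they are, and finish still holding the loupe there, steady.

Things in the scene. Friction and masses are not known exactly. Their poses are not given: they have to be found in the camera images.
- case: Transit case, fixed to the bench, grey plastic with an aluminium-framed clear window lid (already shut): 110 deep (x) by 130 wide (y) by 70 high. Origin: centre of its underside. Its -x side is the front, with the hasp and catch in the middle of it.
- part (a point): Centre of the top of the watch movement (brass disc, 42 diameter), under the window in the middle of the case, 42 above the bench, 28 below the top of the case.
- hasp (a joint): Angle of the hasp: 0 = hanging flat against the case front over the catch (fully closed; hard stop), 1.57 = sticking straight out to the front, larger = leaning up and back; starts between 1.3 and 2.1. The hinge is horizontal, along the case's y, and stiff enough (0.025 N m) to stay where it is left; about 1 N near the tip moves it.
- hasp_hinge (a point): Middle of the hasp's hinge axis, 64 above the bench, 4 in front of the case's front face. The hasp is a steel strap 24 wide (y), 3 thick, 45 long from this axis to its tip, with a slot near the tip for the catch, a stud that does not stand out past the closed strap. The closed strap's outer face lies 1.5 in front of the axis.
- hasp_tip (a point): Middle of the free end of the hasp, 45 from the hinge axis.
- gauge: Focus gauge, fixed to the bench behind the case (105 to 130 from the case's centre): steel post 10 in diameter, 194 high, on a round foot 50 across and 14 high. Origin: centre of the foot's underside; z up.
- focus_mark (a point): Centre of the thin brass flange (38 diameter, 3 thick) in the middle of the collar (20 diameter, 16 high) on the gauge post. The height of the flange's middle, 120 to 170 above the bench, is the height at which the middle of the lens must be held. The collar stays by friction; do not shift it.
- loupe: Loupe, 120 g (may vary by a quarter), lying flat on the bench: black straight flat-sided handle 18 wide (y), 24 high (z), running from x = -60 to x = +45, and a round lens in a dark metal rim at its +x end. Origin: on the underside of the handle, within 10 mm of the centre of mass along x; grip the handle across y here, from above. z up when level.
- loupe_lens (a point): Middle of the loupe's lens (rim 62 diameter, 14 high): 87 along +x from the loupe's origin and 11 above its underside. The lowest point of the loupe is the underside of the handle.
- parts_tray: Bystander: white divided tray 70 by 90 by 22 high. Origin: centre of the underside.
- oil_jar: Bystander: small amber jar, 48 diameter, 50 high. Origin: centre of the underside.
- screwdriver: Bystander: small screwdriver lying flat, 130 long along its x. Origin: under the middle.
- ring_block: Bystander: steel bench block 50 by 50 by 30 high with a brass boss 24 diameter and 12 high on top. Origin: centre of the underside.
Not all that is in view belongs to the job. What is shaped like the gauge but pink or turquoise is not meant.

How it is judged:
By the outcome, as a careful person would: the job done as asked, in the order asked, and still so for the second after the job is handed in, while the arm keeps its last pose, push and grip.
It also fails if it takes over 53 s, if anything falls off the work surface, if the arm or the gripper's body presses on something with over 40 N, if the wrist force passes 120 N, or if a joint passes its speed limit or range.

## Robot

A 6-joint arm with a two-finger parallel gripper is mounted at the origin on the work surface. World frame = base frame: x ahead of the robot, y to its left, z up, the work surface at z = 0. Lengths are in m, angles in rad, forces in N, time in s.
With the tool pointing down it reaches from about 0.325 to 0.9 m from the base axis. Payload 6.1 kg.
Tool frame: the origin (TCP) lies on the centre line of the jaws, within the pads' length; the fingertips stand 25 mm ahead of it and the grasp point (between the pads) lies 6 mm ahead of it; x points along the fingers, y is the direction in which the jaws open and shut, and the axes are right-handed (so a half turn about x gives the same grasp; the last joint's range is limited). The gripper opens to 87 mm and grips with 3 to 60 N. Pads are 19 mm wide; open, the fingers measure 117 mm over their backs; the gripper's body (75 mm by 190 mm) begins 51 mm behind the grasp point.
Start: joints at [-1.464, 0.22, 1.526, -0, 1.395, -0.126], TCP at [0.144, -0.608, 0.248] pointing down, gripper open.
Joint ranges: [-2.98, 2.98], [-0.91, 2.08], [0.09, 2.57], [-1.24, 4.39], [0.2, 2.65], [-2.68, 2.68]. Speed limits (rad/s): [2.57, 2.57, 3.01, 3.14, 3.14, 3.14].

## Interface

Orientations are given as a unit quaternion [w, x, y, z].
In Python, from rig import observe, capture, hand_in gives the robot as it stands. The module is installed in compiled form; this text tells all that it offers.
- The arm moves only by the tool move_arm, never from a script. Its argument "motion" is a list that holds one entry, the list of rows, each a list of 7 numbers: the closure, from -1 (fully open) to 1 (shut), then the shift along the world's x, y, z normalised to -1 to 1, where 1 is 0.025 m, then the turn, a rotation vector about the world's x, y, z normalised to -1 to 1, where 1 is 10 degrees. In form: [[[claw, tx, ty, tz, ax, ay, az], ...]]. A call has 1 to 10 rows; each row shifts and turns the commanded pose from where the row before left it; what a row does not reach is not made up. A row lasts 1/8 s, in which the tool goes at most 62.5 mm and 10.7 degrees, less where a joint would pass 70% of its speed; a pose out of reach is approached as far as the arm can. A call with a number of a shift or a turn outside -1 to 1 is refused whole. A call with a gripper value outside its range is refused whole. The fingers move at their own pace and stop on an object; "squeeze" is the grip in N (left out, the last holds). Time passes only in rows, so rows that do not move let the fingers close. It gives the time, the measured TCP pose, the force and the opening at its end, in the units of the state.
- observe(): the state, without advancing time (a new reading comes with each control period).
- capture(name): name is "side" or "top" or "wrist"; returns a dict with "pixels" (420x560x3 uint8, red, green, blue), "fov_y" (degrees; the focal length in pixels is half the picture's height over the tangent of half this angle, whatever the lens; pixels are square), "cx", "cy" (the principal point, pixels), "eye" and "orientation" of the camera in the world; the wrist camera has in their place "mount" (4x4, takes a point from camera to tool coordinates, whose origin is the TCP and whose axes are the tool frame's). Camera axes: x right, y down, z forward; pixel columns grow to the right and rows downward; lengths in m; the calibration is good to about 2 mm. A picture is of the moment at which its call begins: read the wrist's pose just before it. There is no depth.
- hand_in(): hands the job in, once; it reports no verdict.
The state is a dict: "time": time; "joint_pos": joint angles; "dq": joint speeds; "joint_efforts": joint torques, N m; "eef_pos": TCP position; "tool_rot": TCP orientation; "contact_force": force on the tool from outside, world axes, zero at the start; "torque": the same for the moment, N m; "grip_width": finger opening in m.
Only numpy, scipy, OpenCV 4.12 (cv2) and the standard library are available. Lean on these libraries where they do the work, as an engineer would, in place of code of your own. Each camera call takes 0.05 s, during which the arm holds its last target.

## Working session

There is one attempt and no reset: what is moved stays moved. The work goes in short steps, Python scripts to look and compute and a tool call to move; the robot and the scene stay as the last step left them, time stands still between calls to the robot, and variables do not carry over. Pictures are saved under pics/ and viewed, and the job is handed in when it is done.

Besides the shell and the picture viewer there is one more tool, called after ">>>" as name(argument=value, ...), one argument or row to a line, values as JSON. move_arm: Moves the arm, as the interface text tells. Its arguments: {"type":"object","properties":{"motion":{"type":"array"},"squeeze":{"type":"number"}},"required":["motion"]}

```bash
mkdir -p pics; cat > h.py <<'E'
import numpy as np, cv2, json
from scipy.spatial.transform import Rotation as R
from rig import observe, capture, hand_in
def q(o): return R.from_quat([o[1],o[2],o[3],o[0]]).as_matrix()
def snap(name,fn):
    s=observe(); c=capture(name)
    cv2.imwrite('pics/'+fn+'.png',c['pixels'][:,:,::-1])
    f=210/np.tan(np.radians(c['fov_y'])/2)
    if 'mount' in c:
        T=np.eye(4);T[:3,:3]=q(s['tool_rot']);T[:3,3]=s['eef_pos'];M=T@np.array(c['mount'])
        eye,Rm=M[:3,3],M[:3,:3]
    else: 
        eye=np.array(c['eye']);Rm=np.array(c['orientation']); Rm=q(Rm) if Rm.size==4 else Rm
    np.savez('pics/'+fn+'.npz',eye=eye,R=Rm,f=f,c=[c['cx'],c['cy']])
    return c['pixels']
class C:
    def __init__(s,fn):
        d=np.load('pics/'+fn+'.npz');s.eye=d['eye'];s.R=d['R'];s.f=float(d['f']);s.c=d['c']
    def ray(s,u,v):
        r=s.R@np.array([(u-s.c[0])/s.f,(v-s.c[1])/s.f,1]);return r/np.linalg.norm(r)
    def plane(s,u,v,z):
        r=s.ray(u,v);return s.eye+r*(z-s.eye[2])/r[2]
    def proj(s,p):
        x=s.R.T@(np.array(p)-s.eye);return s.c+s.f*x[:2]/x[2]
def tri(rays):
    A=0;b=0
    for e,r in rays:
        P=np.eye(3)-np.outer(r,r);A=A+P;b=b+P@e
    return np.linalg.solve(A,b)
E
python3 - <<'E'
from h import *
for n in ['side','top','wrist']:
    snap(n,n+'0'); c=C(n+'0'); print(n,c.eye,c.R.round(3).tolist(),c.f,c.c)
print(observe())
E
```

```text
side [ 0.51930663 -1.01679033  0.75810052] [[0.995, -0.06, 0.075], [-0.096, -0.554, 0.827], [-0.008, -0.83, -0.558]] 415.4967487299482 [285.82781121 207.82538316]
top [ 0.36493633 -0.01929737  1.26519626] [[-0.009, -0.98, 0.198], [-1.0, 0.01, 0.002], [-0.004, -0.198, -0.98]] 527.4127347535037 [286.52762373 210.80026331]
wrist [ 0.22554542 -0.58911279  0.38260333] [[0.231, -0.928, -0.291], [-0.973, -0.221, -0.069], [-0.001, 0.299, -0.954]] 318.64313717317026 [279.39622927 206.85923719]
{'time': 0.15, 'joint_pos': array([-1.46413485e+00,  2.21065586e-01,  1.52735250e+00,  1.44360439e-06,
        1.39471897e+00, -1.26075246e-01]), 'dq': array([-0.00165786, -0.00068033, -0.00215931,  0.0001341 , -0.00043727,
        0.00154471]), 'joint_efforts': array([ 9.52509763e-04, -4.95188606e+01, -3.87882221e+01,  6.99344929e-02,
        5.30450488e-02, -8.71699649e-05]), 'eef_pos': array([ 0.14411439, -0.60769622,  0.24667355]), 'tool_rot': array([ 0.08155316,  0.70233011,  0.08264516, -0.7023185 ]), 'contact_force': array([ 0.55675272, -0.09223642, -0.27351206]), 'torque': array([0.04116608, 0.05815359, 0.0064726 ]), 'grip_width': 0.08687541513690752}
```

View pics/side0.png

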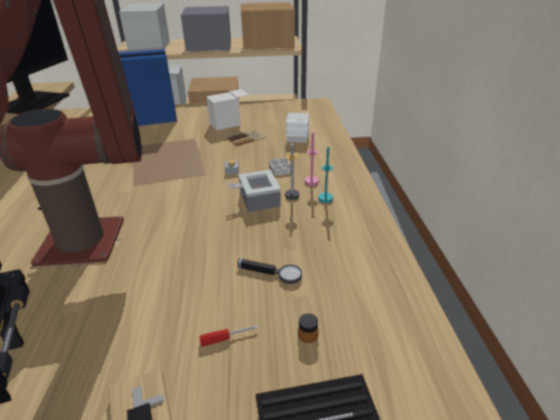

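View pics/top0.png

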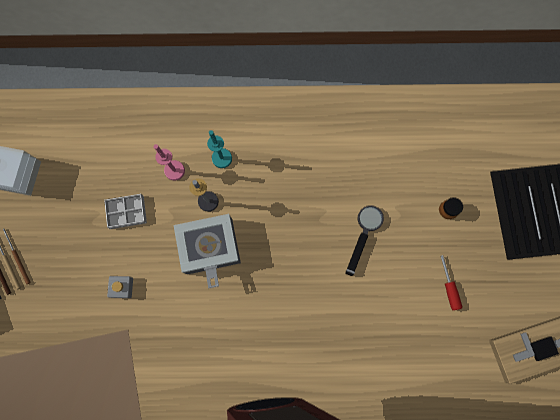

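View pics/wrist0.png

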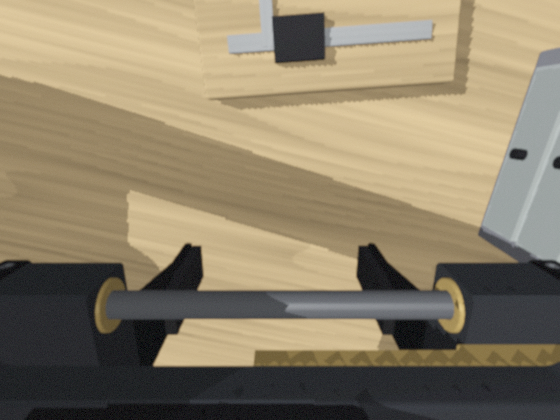

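Candidates:
- **Gauge:** steel post with brass collar, top (208,201) / side (292,193). The pink one, top (173,170), and the turquoise one, top (221,157), are decoys.
- **Loupe:** top (371,218) to (350,272). The only other handled thing is the red screwdriver, top (452,285).
- **Case:** top (207,243), with the hasp at (211,275).

I'll check these in close crops.

```bash
python3 - <<'E'
import cv2,numpy as np
t=cv2.imread('pics/top0.png');s=cv2.imread('pics/side0.png')
a=cv2.resize(t[170:300,160:290],(520,520),interpolation=cv2.INTER_CUBIC)
cv2.imwrite('pics/ta.png',a)
cv2.imwrite('pics/tb.png',cv2.resize(t[190:290,330:400],None,fx=6,fy=6,interpolation=cv2.INTER_CUBIC)[:600])
cv2.imwrite('pics/sa.png',cv2.resize(s[125:225,215:345],None,fx=6,fy=6,interpolation=cv2.INTER_CUBIC))
cv2.imwrite('pics/sb.png',cv2.resize(s[250:295,225:315],None,fx=8,fy=8,interpolation=cv2.INTER_CUBIC))
E
```

```text
(no output)
```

View pics/ta.png

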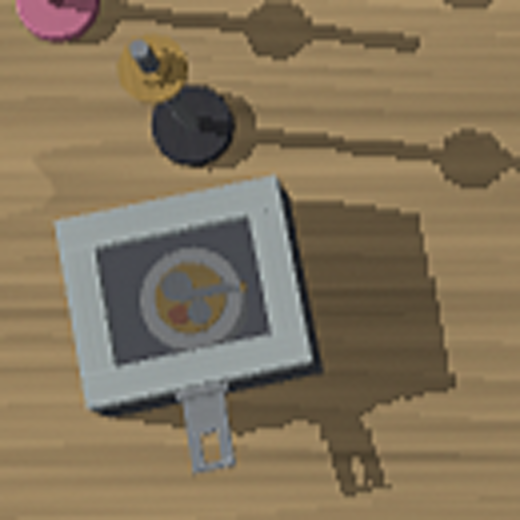

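View pics/tb.png

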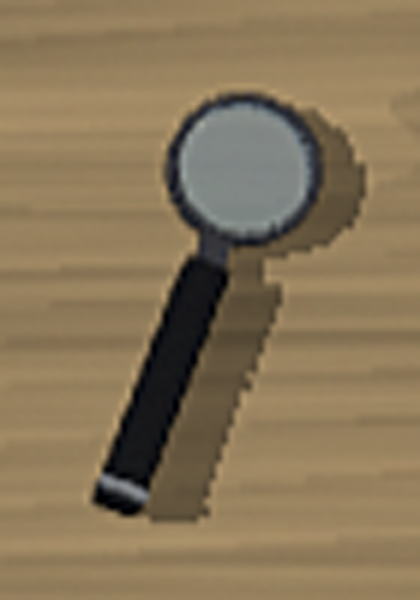

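View pics/sa.png

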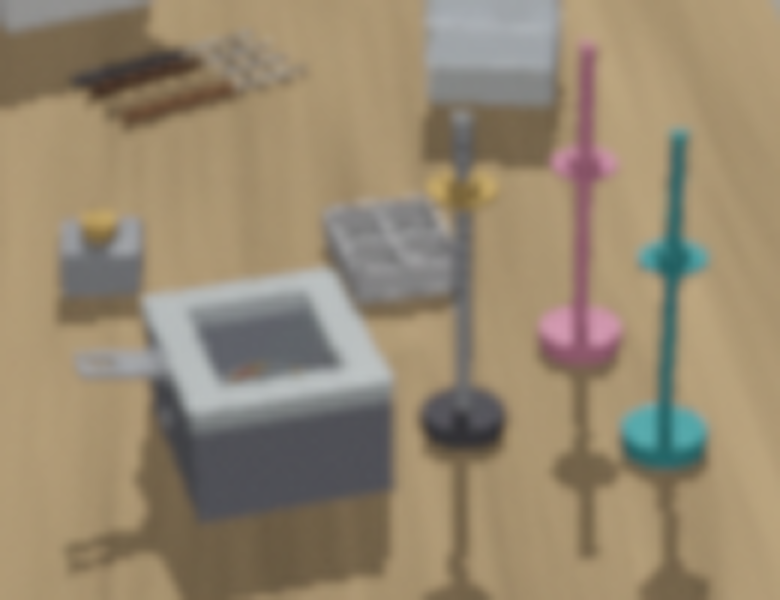

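View pics/sb.png

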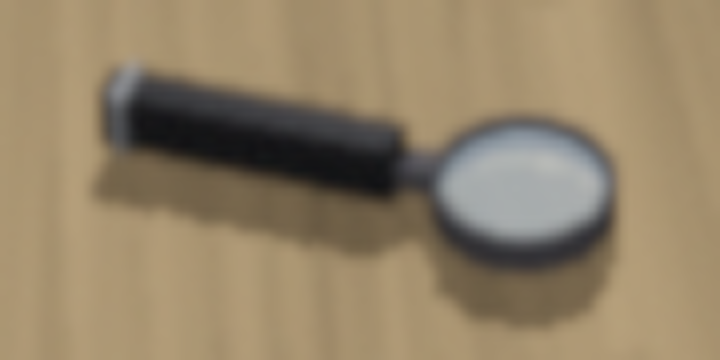

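```bash
cat > m.py <<'E'
from h import *
T=C('top0');S=C('side0')
cr=lambda U,V,s,ox,oy:((U+.5)/s-.5+ox,(V+.5)/s-.5+oy)
ta=lambda U,V:cr(U,V,4,160,170); sa=lambda U,V:cr(U,V,6,215,125); tb=lambda U,V:cr(U,V,6,330,190); sb=lambda U,V:cr(U,V,8,225,250)
print('case top corners TL TR BR BL(top)')
P=[T.plane(*ta(*p),.07)[:2] for p in [(55,222),(278,176),(318,361),(92,404)]]
P=np.array(P);print(P.round(4),[np.linalg.norm(P[i]-P[i-1]).round(4) for i in range(4)]);print('ctr',P.mean(0))
# front edge BL->BR; TL left. x axis dir from front to back
xb=(P[0]+P[1]-P[2]-P[3])/2; yb=(P[0]+P[3]-P[1]-P[2])/2
print('yaw',np.degrees(np.arctan2(xb[1],xb[0])),np.degrees(np.arctan2(-yb[0],yb[1])))
Q=np.array([S.plane(*sa(*p),.07)[:2] for p in [(145,297),(332,270),(392,378),(195,415)]])
print('side',Q.round(4),Q.mean(0),[np.linalg.norm(Q[i]-Q[i-1]).round(4) for i in range(4)])
# movement disc
print('disc',T.plane(*ta(190,298),.042))
# hasp tip
t=ta(213,470);s=sa(78,362)
p=tri([(T.eye,T.ray(*t)),(S.eye,S.ray(*s))]);print('tip',p,T.proj(p)-t,S.proj(p)-s)
# brass
for n,c,box in (('top0',T,(180,200,170,200)),('side0',S,(280,305,145,165))):
    im=cv2.imread('pics/%s.png'%n);h=cv2.cvtColor(im,cv2.COLOR_BGR2HSV)
    x0,x1,y0,y1=box
    m=(h[...,1]>130)&(h[...,0]>12)&(h[...,0]<30);mm=np.zeros_like(m);mm[y0:y1,x0:x1]=m[y0:y1,x0:x1]
    ys,xs=np.where(mm);print(n,len(xs),xs.min(),xs.max(),ys.min(),ys.max(),xs.mean(),ys.mean())
t=ta(153,68);s=sa(463,187)
p=tri([(T.eye,T.ray(*t)),(S.eye,S.ray(*s))]);print('flange',p,T.proj(p)-t,S.proj(p)-s)
print('foot top',T.plane(*ta(193,125),.014),S.plane(*sa(463,413),.014))
# loupe
l=T.plane(*tb(243,167),.018);print('lens top',l, S.plane(*sb(524,185),.018))
e=T.plane(*tb(126,485),.024);n=T.plane(*tb(208,262),.024);print('handle',e,n)
E
python3 m.py
```

```text
case top corners TL TR BR BL(top)
[[0.5749 0.2444]
 [0.6007 0.1164]
 [0.4934 0.0923]
 [0.4703 0.22  ]] [np.float64(0.1075), np.float64(0.1306), np.float64(0.1099), np.float64(0.1297)]
ctr [0.53483895 0.16826892]
yaw 12.898362946556428 10.827955772578044
side [[0.4728 0.2244]
 [0.5798 0.2442]
 [0.6039 0.121 ]
 [0.4985 0.0951]] [0.53875961 0.17117016] [np.float64(0.1318), np.float64(0.1088), np.float64(0.1256), np.float64(0.1085)]
disc [0.53402796 0.1701008  0.042     ]
tip [0.43473804 0.15064199 0.07301203] [-0.10447271 -1.01024188] [-0.69514244  0.12249791]
top0 88 190 199 179 194 194.73863636363637 188.1931818181818
side0 2 292 293 157 157 292.5 157.0
flange [0.64644727 0.17577898 0.15293202] [-0.02910745 -0.74529202] [-0.4849412   0.14208195]
foot top [0.64381307 0.17483093 0.014     ] [0.64743843 0.17115856 0.014     ]
lens top [ 0.59835972 -0.21692487  0.018     ] [ 0.6006273  -0.22087827  0.018     ]
handle [ 0.47119644 -0.16518166  0.024     ] [ 0.55905732 -0.20056959  0.024     ]
```

Crops confirm the choices: the steel post with a brass collar is at top (208,201) and the hasp sticks out towards the robot with its tip near top (213,287). The black-handled loupe has its lens at top (370,217). From both views: case about (0.536,0.169) with yaw 12°, hasp at about 1.77 rad, flange z about 0.153. Next I'll move towards the hasp with the fingers shut.

>>> move_arm(
  motion=[
    [[1,0.7,0.95,0.1,0,0,0],[1,0.7,0.95,0.1,0,0,0],[1,0.7,0.95,0.1,0,0,0],[1,0.7,0.95,0.1,0,0,0],[1,0.7,0.95,0.1,0,0,0],[1,0.7,0.95,0.1,0,0,0],[1,0.7,0.95,0.1,0,0,0],[1,0.7,0.95,0.1,0,0,0],[1,0.7,0.95,0.1,0,0,0],[1,0.7,0.95,0.1,0,0,0]],
  ],
  squeeze=10,
)

```text
time: 1.4
eef_pos: [0.3196, -0.3696, 0.2724]
tool_rot: [-0.082, -0.702, -0.082, 0.702]
contact_force: [-0.3, -0.6, -0.0]
grip_width: 0.0018
```

>>> move_arm(
  motion=[
    [[1,0.7,0.95,0,0,0,0],[1,0.6,1,0,0,0,0],[1,0.6,1,0,0,0,0],[1,0.2,1,0,0,0,0],[1,0.1,1,0,0,0,0],[1,0,1,0,0,0,0],[1,0,1,0,0,0,0],[1,0,1,0,0,0,0],[1,0,1,0,0,0,0],[1,0,1,0,0,0,0]],
  ],
)

```text
time: 2.65
eef_pos: [0.3739, -0.121, 0.2723]
tool_rot: [-0.082, -0.702, -0.082, 0.702]
contact_force: [0.6, -0.1, -0.1]
grip_width: 0.0003
```

>>> move_arm(
  motion=[
    [[1,0,1,0,0,0,0],[1,0,1,0,0,0,0],[1,0,1,0,0,0,0],[1,0,1,0,0,0,0],[1,0,1,0,0,0,0],[1,0,1,0,0,0,0],[1,0,1,0,0,0,-0.1],[1,0,1,0,0,0,-0.1],[1,0,0,0,0,0,0]],
  ],
)

```text
time: 3.78
eef_pos: [0.3738, 0.0791, 0.2723]
tool_rot: [-0.071, -0.703, -0.071, 0.704]
contact_force: [0.5, -0.7, 0.4]
grip_width: 0.0005
```

```bash
python3 - <<'E'
from h import *
snap('wrist','w1');snap('side','s1');print(observe())
print(q(observe()['tool_rot']).round(3))
E
```

```text
{'time': 3.875, 'joint_pos': array([-1.50934583e-03, -4.19234924e-01,  2.07195663e+00, -4.87331336e-04,
        1.48927633e+00,  1.37025917e+00]), 'dq': array([-0.01921337, -0.00214873, -0.00104791, -0.00077071, -0.00119524,
        0.00255925]), 'joint_efforts': array([ 5.75661678e-01, -1.98478085e+01, -3.97542429e+01,  1.12407713e-01,
       -6.38241903e-02,  3.76622344e-02]), 'eef_pos': array([0.37401751, 0.07788127, 0.27234916]), 'tool_rot': array([-0.07042126, -0.70344708, -0.07010848,  0.7037669 ]), 'contact_force': array([ 0.50606331, -1.40952272,  0.72209742]), 'torque': array([ 0.02793331, -0.0309676 , -0.00692421]), 'grip_width': 0.0004991148644124974}
[[-0.     0.198 -0.98 ]
 [-0.    -0.98  -0.198]
 [-1.     0.     0.   ]]
```

View pics/w1.png

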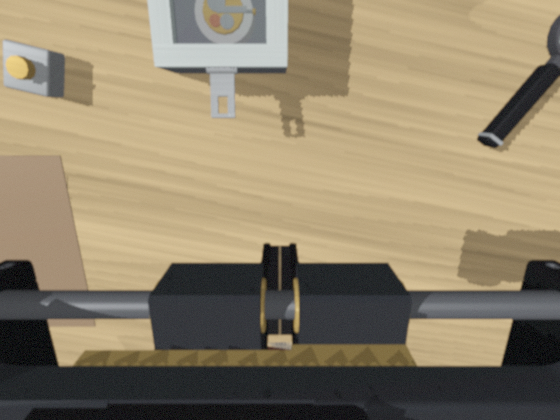

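View pics/s1.png

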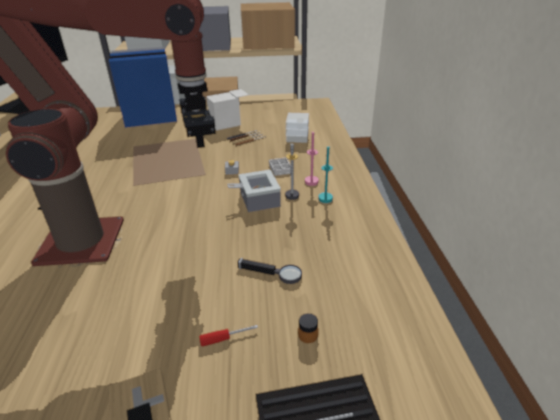

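The wrist view shows the lid's front edge from (155,68) to (287,68), the hasp from (222,69) to its tip at (223,118), and the disc at (222,12). I'll measure it.

```bash
python3 - <<'E'
from h import *
im=cv2.imread('pics/w1.png');cv2.imwrite('pics/w1c.png',cv2.resize(im[0:150,130:310],None,fx=4,fy=4,interpolation=cv2.INTER_CUBIC))
W=C('w1');T=C('top0');S=C('side0')
a=W.plane(155,66,.07);b=W.plane(288,66,.07);print(a,b,np.linalg.norm(a-b),(a+b)/2,np.degrees(np.arctan2(-(a-b)[0],(a-b)[1])))
print('hinge',W.plane(222,69,.066)); 
for z in (.06,.07,.073,.08):print('tip',W.plane(223,118,z))
print('disc',W.plane(222,12,.042))
print(S.proj([.536,.169,.07]),W.proj([.536,.169,.042]))
E
```

```text
[0.46889391 0.22157919 0.07      ] [0.49484784 0.0942616  0.07      ] 0.12993604440592998 [0.48187088 0.1579204  0.07      ] 11.521984156424129
hinge [0.47956305 0.15778794 0.066     ]
tip [0.43300271 0.15086247 0.06      ]
tip [0.43365911 0.14926613 0.07      ]
tip [0.43385604 0.14878723 0.073     ]
tip [0.43431552 0.14766979 0.08      ]
disc [0.53389009 0.16997292 0.042     ]
[258.09032904 181.24790417] [223.26230339   9.88893689]
```

View pics/w1c.png

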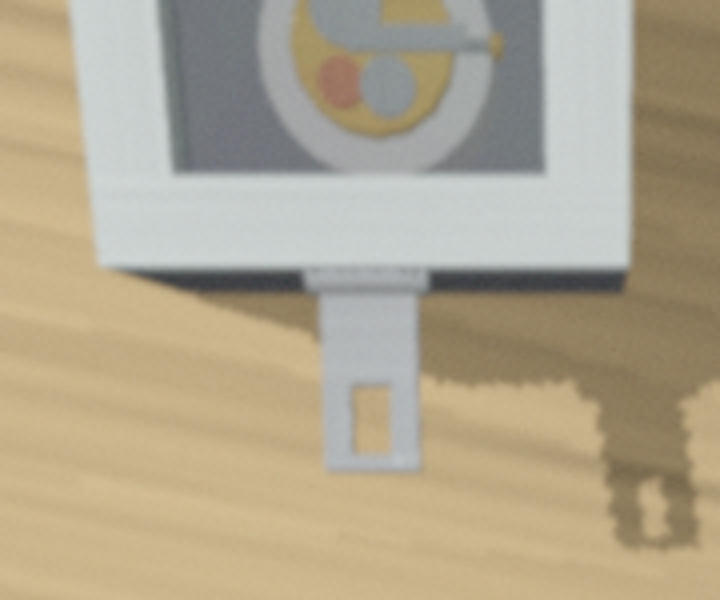

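>>> move_arm(
  motion=[
    [[1,0.67,0.72,-0.92,0.1,-0.49,0],[1,0.67,0.72,-0.92,0.1,-0.49,0],[1,0.67,0.72,-0.92,0.1,-0.49,0],[1,0.67,0.72,-0.92,0.1,-0.49,0],[1,0,0,-0.8,0,0,0],[1,0,0,-0.8,0,0,0],[1,0,0,-0.8,0,0,0],[1,0,0,0,0,0,0]],
  ],
)

```text
time: 4.88
eef_pos: [0.4399, 0.1489, 0.1187]
tool_rot: [0.056, 0.814, 0.081, -0.572]
contact_force: [0.1, -1.2, -0.1]
grip_width: 0.0003
```

```bash
python3 - <<'E'
from h import *
a=snap('wrist','w2');b=snap('side','s2');print(observe()['eef_pos'],observe()['contact_force']);print(q(observe()['tool_rot']).round(3))
cv2.imwrite('pics/s2c.png',cv2.resize(b[100:230,160:340,::-1],None,fx=4,fy=4,interpolation=cv2.INTER_CUBIC))
E
```

```text
[0.44158429 0.14946574 0.12099542] [ 0.93637735 -0.14903946  0.83653636]
[[ 0.335  0.196 -0.921]
 [ 0.068 -0.981 -0.184]
 [-0.94  -0.001 -0.342]]
```

View pics/w2.png

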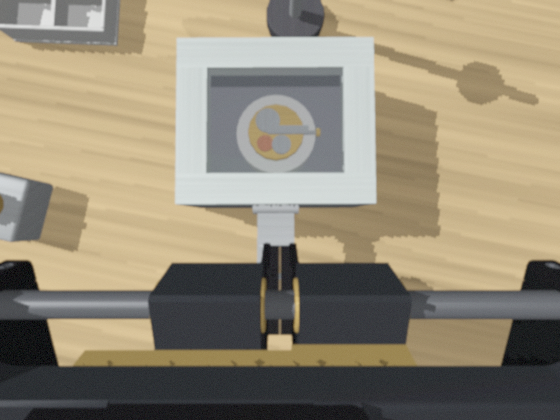

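View pics/s2c.png

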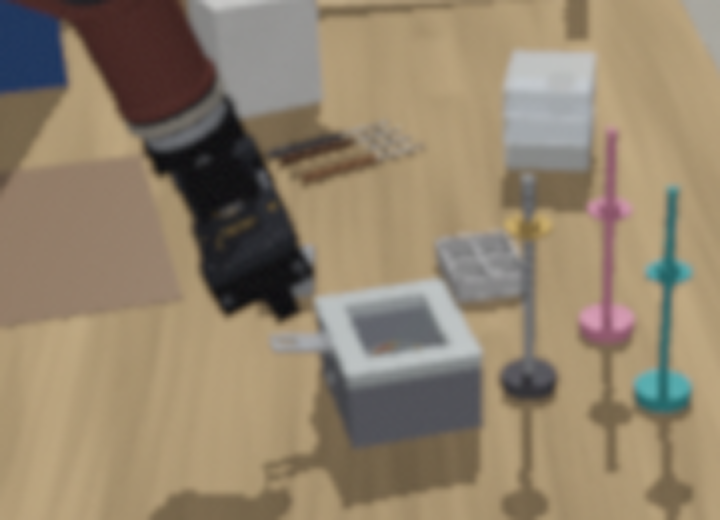

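Fingers are above the strap, centred on it: strap at (277,240) and fingers at (280,260) in the wrist view. Pushing down now.

>>> move_arm(
  motion=[
    [[1,0.01,0,-0.42,0,0,0],[1,0.01,0,-0.42,0,0,0],[1,0.01,0,-0.42,0,0,0],[1,0.01,0,-0.42,0,0,0],[1,0.04,0.01,-0.4,0,0,0],[1,0.04,0.01,-0.4,0,0,0],[1,0,0,0,0,0,0]],
  ],
)

```text
time: 5.85
eef_pos: [0.4431, 0.1505, 0.0571]
tool_rot: [0.056, 0.814, 0.081, -0.572]
contact_force: [-0.5, -1.0, 0.3]
grip_width: 0.0008
```

```bash
python3 - <<'E'
from h import *
a=snap('wrist','w3');b=snap('side','s3');print(observe()['eef_pos'],observe()['contact_force'])
c=cv2.resize(b[130:230,200:320,::-1],None,fx=3.5,fy=3.5,interpolation=cv2.INTER_CUBIC)
d=a[150:330,180:380,::-1];d=cv2.resize(d,(389,350))
cv2.imwrite('pics/s3c.png',np.hstack([c,d]))
E
```

```text
[0.44394272 0.15060427 0.05821433] [-0.49976075 -0.03608963  0.84465681]
```

View pics/s3c.png

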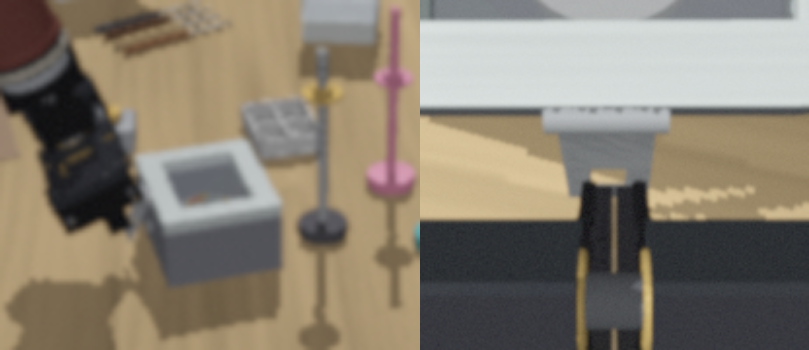

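>>> move_arm(
  motion=[
    [[1,0.12,0.025,-0.05,0,0,0],[1,0.12,0.025,-0.05,0,0,0],[1,0.12,0.025,-0.05,0,0,0],[1,0.12,0.025,-0.05,0,0,0],[1,0.12,0.025,-0.05,0,0,0],[1,0,0,0,0,0,0]],
  ],
)

```text
time: 6.7
eef_pos: [0.458, 0.1536, 0.0514]
tool_rot: [0.056, 0.814, 0.081, -0.572]
contact_force: [-6.1, -0.9, 4.7]
grip_width: 0.0006
```

>>> move_arm(
  motion=[
    [[1,0.04,0.01,0,0,0,0],[1,0.04,0.01,0,0,0,0],[1,0,0,0,0,0,0]],
  ],
)

```text
time: 7.08
eef_pos: [0.4586, 0.1539, 0.0507]
tool_rot: [0.057, 0.813, 0.081, -0.573]
contact_force: [-12.8, -2.7, 8.9]
grip_width: 0.0007
```

```bash
python3 - <<'E'
from h import *
a=snap('wrist','w4');b=snap('side','s4');print(observe()['eef_pos'],observe()['contact_force'])
c=cv2.resize(b[130:230,200:320,::-1],None,fx=3.5,fy=3.5,interpolation=cv2.INTER_CUBIC)
d=a[150:330,180:380,::-1];d=cv2.resize(d,(389,350))
cv2.imwrite('pics/s4c.png',np.hstack([c,d]))
E
```

```text
[0.45856678 0.15389103 0.05072767] [-11.90418235  -3.65076271   8.74783733]
```

View pics/s4c.png

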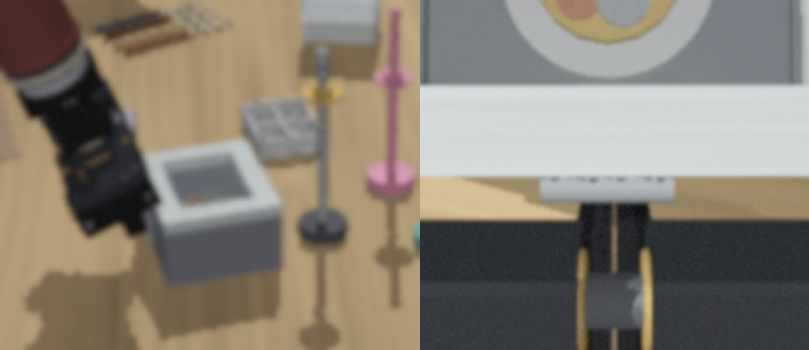

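Contact force reached about 15 N, so the hasp is at its stop or jammed. I'll back straight out and look.

>>> move_arm(
  motion=[
    [[1,-0.4,-0.08,-0.05,0,0,0],[1,-0.8,-0.16,0,0,0,0],[1,-0.8,-0.16,0,0,0,0],[1,-0.8,-0.16,0.6,0,0,0],[1,0,0,0.9,0,0,0],[1,0,0,0.5,0,0,0],[1,0,0,0,0,0,0]],
  ],
)

```text
time: 8.05
eef_pos: [0.3925, 0.1404, 0.1024]
tool_rot: [0.056, 0.816, 0.081, -0.569]
contact_force: [0.0, -0.5, 0.4]
grip_width: 0.0003
```

```bash
python3 - <<'E'
from h import *
a=snap('wrist','w5');b=snap('side','s5');t=snap('top','t5');print(observe()['eef_pos'],observe()['contact_force'])
c=cv2.resize(b[150:220,220:300,::-1],None,fx=5,fy=5,interpolation=cv2.INTER_CUBIC)
d=a[80:250,180:374,::-1];d=cv2.resize(d,(400,350))
cv2.imwrite('pics/s5c.png',np.hstack([c,d]))
cv2.imwrite('pics/t5c.png',cv2.resize(t[200:300,160:260,::-1],None,fx=5,fy=5,interpolation=cv2.INTER_CUBIC))
E
```

```text
[0.39075763 0.14016169 0.10020794] [ 0.84211439 -0.61704044 -0.63174275]
```

View pics/s5c.png

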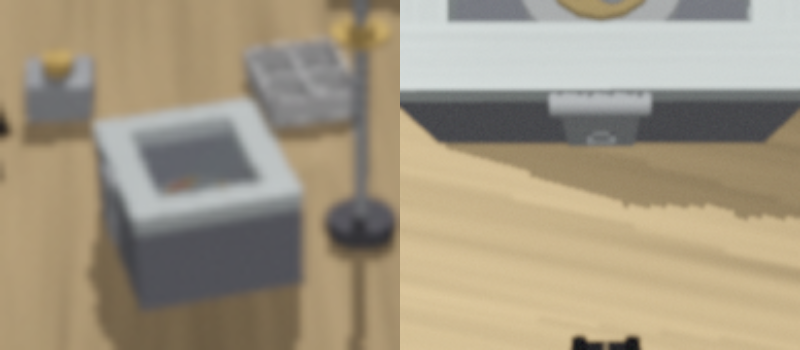

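View pics/t5c.png

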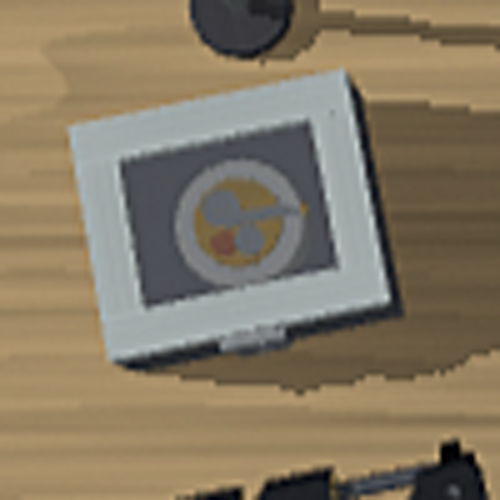

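The strap now hangs over the catch, with the stud showing in the slot. I'll check its angle by projecting the tip.

```bash
python3 - <<'E'
from h import *
im=cv2.imread('pics/w5.png');x0,y0=240,110
W=C('w5');ux=np.array([.98,.199]);uy=np.array([-.199,.98]);h=np.array([.4775,.157])
for th in (0,.1,.2,.3):
    a=.045*np.sin(th);z=.064-.045*np.cos(th)
    print(th,[W.proj([*(h-(a+.0015)*ux+s*uy),z]).round(1).tolist() for s in(-.012,0,.012)])
# reference: case bottom front & lid front edge
for z in(0,.07): print('front',z,W.proj([*(h+.004*ux),z]))
cv2.imwrite('pics/w5c.png',cv2.resize(im[y0:y0+60,x0:x0+80],None,fx=8,fy=8,interpolation=cv2.INTER_CUBIC))
E
```

```text
0 [[294.9, 151.1], [279.1, 151.1], [263.3, 151.1]]
0.1 [[294.9, 156.9], [279.1, 156.9], [263.3, 156.9]]
0.2 [[295.0, 162.5], [279.1, 162.6], [263.2, 162.6]]
0.3 [[295.1, 168.0], [279.1, 168.0], [263.1, 168.1]]
front 0 [279.07326088 149.64173835]
front 0.07 [278.98162069 123.06664195]
```

View pics/w5c.png

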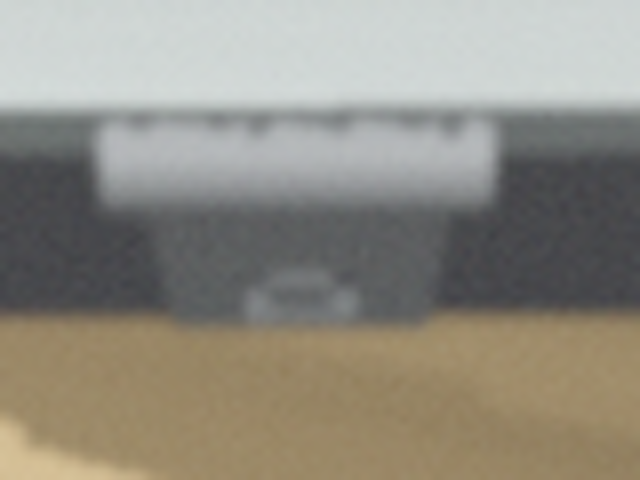

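Tip row is 150, against 151 predicted for closed and 157 for 0.1 rad, so the hasp is fully closed. Now I'll refine the flange height, using the known post height within each view as self-calibration.

```bash
python3 - <<'E'
from h import *
s=cv2.imread('pics/side0.png');cv2.imwrite('pics/g1.png',cv2.resize(s[138:205,270:315],None,fx=9,fy=9,interpolation=cv2.INTER_CUBIC)[:600])
t=cv2.imread('pics/top0.png');cv2.imwrite('pics/g2.png',cv2.resize(t[170:220,180:230],None,fx=11,fy=11,interpolation=cv2.INTER_CUBIC))
E
```

```text
(no output)
```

View pics/g1.png

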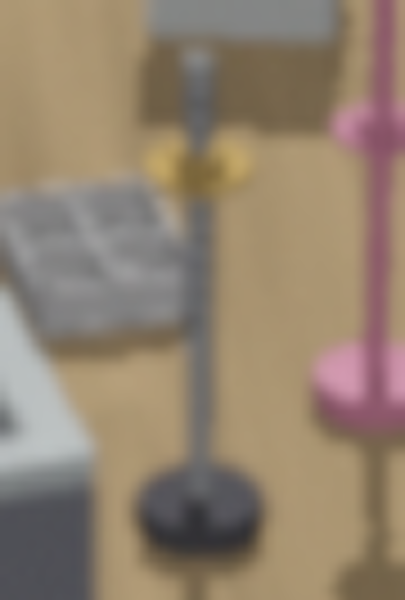

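View pics/g2.png

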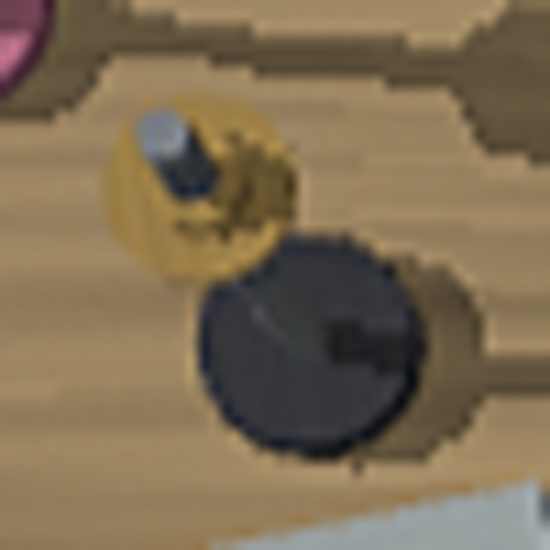

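```bash
python3 - <<'E'
from h import *
from scipy.optimize import brentq
xy=np.array([.6465,.1735])
S=C('side0');T=C('top0')
def est(c,foot,mid,top,zt=.194,zm=0):
    # 1-D along axis: map predicted coordinate -> observed affinely
    pf,pt=c.proj([*xy,.014]),c.proj([*xy,zt]);d=(pt-pf)/np.linalg.norm(pt-pf)
    foot,mid,top=map(np.array,(foot,mid,top))
    do=top-foot;k=np.linalg.norm(do)/np.linalg.norm(pt-pf);frac=((mid-foot)@do)/(do@do)
    z=brentq(lambda z:((c.proj([*xy,z])-pf)@d)/np.linalg.norm(pt-pf)-frac,.05,.2)
    print('k',k,'frac',frac,'z',z,'pred foot',pf.round(2),'obs',foot.round(2),'pred top',pt.round(2),top.round(2))
f=lambda U,V,s,ox,oy:((U+.5)/s-.5+ox,(V+.5)/s-.5+oy)
for m in(166,169,172):est(S,f(200,504,9,270,138),f(200,m,9,270,138),f(200,54,9,270,138))
for m in((201,187),(200,184)):est(T,f(311,345,11,180,170),f(*m,11,180,170),f(164,131,11,180,170))
E
```

```text
k 1.0290532075102465 frac 0.7511111111111108 z 0.1516414818733712 pred foot [291.4  193.07] obs [291.78 193.56] pred top [291.34 144.48] [291.78 143.56]
k 1.0290532075102465 frac 0.744444444444444 z 0.1504858307137914 pred foot [291.4  193.07] obs [291.78 193.56] pred top [291.34 144.48] [291.78 143.56]
k 1.0290532075102465 frac 0.7377777777777778 z 0.14932906048449507 pred foot [291.4  193.07] obs [291.78 193.56] pred top [291.34 144.48] [291.78 143.56]
k 1.039985401370065 frac 0.7415176915659077 z 0.15239418077953495 pred foot [208.44 199.79] obs [207.82 200.91] pred top [195.62 181.07] [194.45 181.45]
k 1.039985401370065 frac 0.7532230546695354 z 0.15434450788580895 pred foot [208.44 199.79] obs [207.82 200.91] pred top [195.62 181.07] [194.45 181.45]
```

>>> move_arm(
  motion=[
    [[1,0.24,0.04,0.96,0.1,-0.49,0],[1,0.24,0.04,0.96,0.1,-0.49,0],[1,0.24,0.04,0.96,0.1,-0.49,0],[1,0.24,0.04,0.96,0.1,-0.49,0],[1,0.24,0.04,0.96,0.1,-0.49,0],[1,0,0,0,0,0,0],[1,0,0,0,0,0,0]],
  ],
)

```text
time: 9.07
eef_pos: [0.428, 0.1489, 0.2241]
tool_rot: [0.038, 0.917, 0.091, -0.386]
contact_force: [-0.6, -0.3, 1.0]
grip_width: 0.0006
```

```bash
python3 - <<'E'
from h import *
a=snap('wrist','w6');print(observe()['eef_pos'],C('w6').proj([.6465,.1735,.15]),C('w6').eye)
u,v=C('w6').proj([.6465,.1735,.12]).astype(int)
y0=max(v-90,0);x0=u-70;print(x0,y0)
cv2.imwrite('pics/w6c.png',cv2.resize(a[y0:y0+150,x0:x0+140,::-1],None,fx=4,fy=4,interpolation=cv2.INTER_CUBIC))
E
```

```text
[0.4280085  0.14883882 0.22404084] [297.43628558  83.36630288] [0.39300106 0.14114366 0.37898892]
226 15
```

View pics/w6c.png

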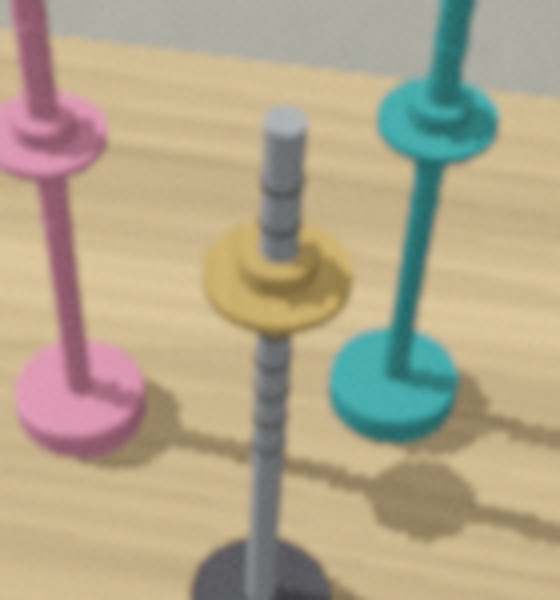

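View pics/w6.png

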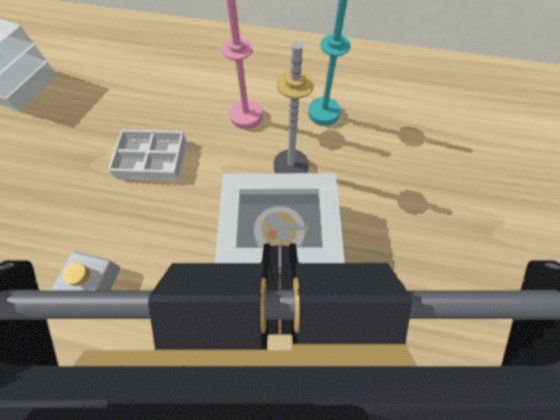

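```bash
python3 - <<'E'
from h import *
W=C('w6');f=lambda U,V:((U+.5)/4-.5+226,(V+.5)/4-.5+15)
top=f(286,123);fl=f(278,274)
p=W.plane(*top,.194);print('xy from top',p)
e=p[:2]
# ellipse projections
def ell(z,r,c):
    th=np.linspace(0,2*np.pi,200);P=np.array([W.proj([c[0]+r*np.cos(t),c[1]+r*np.sin(t),z]) for t in th])
    U=(P-[226,15]+.5)*4-.5
    return U.min(0).round(1),U.max(0).round(1)
for c in (e,(.6465,.1735)):
  print('foot',ell(.014,.025,c),'top',ell(.194,.005,c))
  for z in (.148,.150,.152,.154):print(z,'topface',ell(z+.0015,.019,c),'bot',ell(z-.0015,.019,c))
E
```

```text
xy from top [0.64349661 0.17551044 0.194     ]
foot (array([187.6, 536.2]), array([332.6, 656.6])) top (array([263.2, 108. ]), array([308.8, 138.3]))
0.148 topface (array([201.2, 230.6]), array([353.2, 340.1])) bot (array([201.3, 240.2]), array([352.1, 349.3]))
0.15 topface (array([201.1, 224.1]), array([354. , 333.8])) bot (array([201.2, 233.8]), array([352.8, 343.1]))
0.152 topface (array([201. , 217.6]), array([354.8, 327.6])) bot (array([201.2, 227.4]), array([353.6, 337. ]))
0.154 topface (array([201. , 210.9]), array([355.6, 321.2])) bot (array([201.1, 220.9]), array([354.4, 330.7]))
foot (array([195.1, 530.3]), array([339.7, 650.1])) top (array([274.6, 100.4]), array([320.1, 130.4]))
0.148 topface (array([211.5, 223.7]), array([362.9, 332.3])) bot (array([211.5, 233.3]), array([361.7, 341.6]))
0.15 topface (array([211.4, 217.2]), array([363.8, 326.1])) bot (array([211.5, 226.9]), array([362.5, 335.4]))
0.152 topface (array([211.4, 210.6]), array([364.6, 319.8])) bot (array([211.4, 220.4]), array([363.4, 329.2]))
0.154 topface (array([211.4, 204. ]), array([365.5, 313.4])) bot (array([211.4, 213.9]), array([364.2, 323. ]))
```

All views agree on the flange middle at about 0.151 m. Next I'll untilt, open and go above the loupe.

>>> move_arm(
  motion=[
    [[1,0.2,-0.8,0.1,-0.1,0.49,0],[1,0.2,-0.9,0.1,-0.1,0.49,0],[1,0.2,-0.9,0.1,-0.1,0.49,0],[1,0.2,-0.9,0,-0.1,0.49,0],[-1,0.2,-0.9,0,-0.1,0.49,0],[-1,0.2,-0.9,0,-0.1,0.49,0],[-1,0.2,-0.9,0,-0.1,0.49,0],[-1,0.2,-0.9,0,-0.1,0.49,0],[-1,0.2,-0.9,0,-0.1,0.49,0],[-1,0.2,-0.9,0,0,0,-0.6]],
  ],
)

```text
time: 10.38
eef_pos: [0.4789, -0.074, 0.2313]
tool_rot: [-0.033, -0.702, -0.032, 0.711]
contact_force: [-0.4, -0.2, -0.0]
grip_width: 0.0526
```

>>> move_arm(
  motion=[
    [[-1,0,-1,-0.2,0,0,-0.6],[-1,0,-1,-0.2,0,0,-0.6],[-1,0,-1,-0.2,0,0,-0.6],[-1,0,-0.9,-0.2,0,0,-0.6],[-1,0,0,0,0,0,-0.42],[-1,0,0,0,0,0,0],[-1,0,0,0,0,0,0]],
  ],
)

```text
time: 11.25
eef_pos: [0.4784, -0.1707, 0.2126]
tool_rot: [0.14, -0.69, 0.139, 0.697]
contact_force: [0.3, -0.2, -1.0]
grip_width: 0.087
```

```bash
python3 - <<'E'
from h import *
a=snap('wrist','w7');print(observe());print(q(observe()['tool_rot']).round(3))
E
```

```text
{'time': 11.3, 'joint_pos': array([-0.496214  , -0.02553425,  1.85756704, -0.00286632,  1.31902058,
        1.47275732]), 'dq': array([ 0.00327023, -0.0084094 , -0.00184047, -0.00167822,  0.0014972 ,
        0.00541217]), 'joint_efforts': array([-1.49972420e-01, -3.63021648e+01, -3.76880693e+01,  1.95682672e-02,
       -1.98635494e-02, -9.55113937e-03]), 'eef_pos': array([ 0.4785176 , -0.1706906 ,  0.21283977]), 'tool_rot': array([ 0.13963626, -0.68969673,  0.13955227,  0.69666728]), 'contact_force': array([ 0.33843875, -0.02778096, -0.11216723]), 'torque': array([ 0.00662432,  0.01872361, -0.01803712]), 'grip_width': 0.08700483135761954}
[[-0.01  -0.387 -0.922]
 [ 0.002 -0.922  0.387]
 [-1.     0.002  0.01 ]]
```

View pics/w7.png

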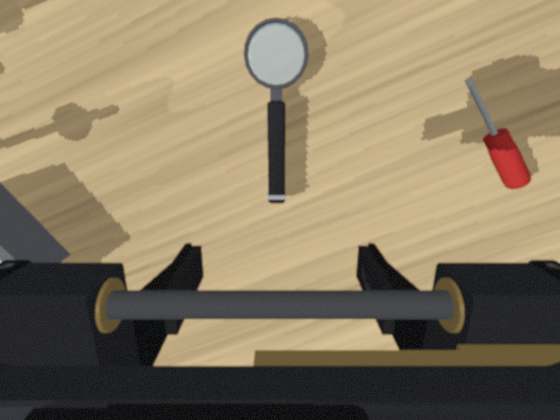

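The wrist view shows the loupe nearly lined up: lens at (276,53), handle from (276,102) to (277,202).

```bash
python3 - <<'E'
from h import *
W=C('w7');im=cv2.imread('pics/w7.png')
m=(im.max(2)<45).astype(np.uint8);m[:95]=0;m[205:]=0;m[:,:265]=0;m[:,290:]=0
(c,_,ang)=cv2.fitEllipse(np.argwhere(m)[:,::-1].astype(np.float32)) if 0 else (None,None,None)
P=np.argwhere(m)[:,::-1].astype(np.float32);print(P.min(0),P.max(0),cv2.fitLine(P,cv2.DIST_L2,0,.01,.01).ravel())
a=W.plane(277,202,.024);b=W.plane(276.5,101,.024);L=W.plane(276,53,.018)
d=(L-a)[:2];print(a,b,L,np.linalg.norm(a[:2]-b[:2]),np.linalg.norm(d),np.degrees(np.arctan2(d[1],d[0])))
u=d/np.linalg.norm(d);print('orig from lens',L[:2]-.087*u,'from end',a[:2]+.06*u,'from front',b[:2]-.045*u)
cv2.imwrite('pics/w7c.png',cv2.resize(im[10:210,230:330],None,fx=3,fy=3,interpolation=cv2.INTER_CUBIC))
E
```

```text
[269. 102.] [283. 193.] [ 1.7705306e-02 -9.9984324e-01  2.7789020e+02  1.5300446e+02]
[ 0.46580573 -0.16330363  0.024     ] [ 0.55985313 -0.20248143  0.024     ] [ 0.59955647 -0.21871361  0.018     ] 0.1018813719182184 0.14477404959183135 -22.503146762853763
orig from lens [ 0.51918077 -0.18541574] from end [ 0.52123724 -0.18626769] from front [ 0.5182795  -0.18525839]
```

View pics/w7c.png

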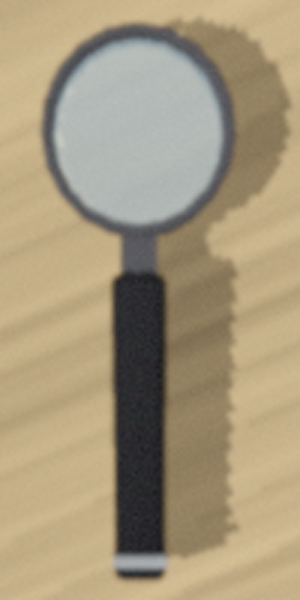

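>>> move_arm(
  motion=[
    [[-1,0.27,-0.1,-1,0,-0.06,0],[-1,0.27,-0.1,-1,0,0,0],[-1,0.27,-0.1,-1,0,0,0],[-1,0.27,-0.1,-1,0,0,0],[-1,0.27,-0.1,-1,0,0,0],[-1,0.27,-0.1,-0.8,0,0,0],[-1,0,0,-0.5,0,0,0],[-1,0,0,-0.5,0,0,0],[-1,0,0,-0.4,0,0,0],[-1,0,0,0,0,0,0]],
  ],
)

```text
time: 12.55
eef_pos: [0.5186, -0.1857, 0.0328]
tool_rot: [-0.141, 0.693, -0.139, -0.693]
contact_force: [0.3, 0.8, -0.0]
grip_width: 0.0868
```

```bash
python3 - <<'E'
from h import *
a=snap('wrist','w8');print(observe()['eef_pos'],observe()['contact_force']);print(q(observe()['tool_rot']).round(4))
E
```

```text
[ 0.51907629 -0.18596974  0.03344102] [-0.13076079 -0.28719593  0.03540185]
[[ 0.0018 -0.3884 -0.9215]
 [ 0.0016 -0.9215  0.3884]
 [-1.     -0.0021 -0.001 ]]
```

View pics/w8.png

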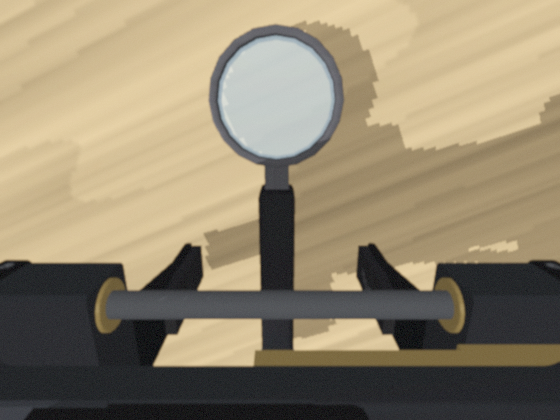

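>>> move_arm(
  motion=[
    [[-1,0,0,-0.17,0,0,0],[1,0,0,0,0,0,0],[1,0,0,0,0,0,0],[1,0,0,0,0,0,0],[1,0,0,0,0,0,0],[1,0,0,0,0,0,0],[1,0,0,0,0,0,0],[1,0,0,0,0,0,0],[1,0,0,0,0,0,0]],
  ],
  squeeze=30,
)

```text
time: 13.72
eef_pos: [0.5192, -0.186, 0.0292]
tool_rot: [-0.141, 0.694, -0.139, -0.692]
contact_force: [0.4, 0.3, 0.4]
grip_width: 0.0179
```

```bash
python3 - <<'E'
from h import *
a=snap('wrist','w9');print(observe()['eef_pos'],observe()['contact_force'],observe()['grip_width']);print(q(observe()['tool_rot']).round(4))
E
```

```text
[ 0.51923442 -0.18598718  0.02924273] [0.77789849 0.81447732 0.36936107] 0.018187062528950672
[[ 0.0021 -0.3885 -0.9214]
 [ 0.0015 -0.9214  0.3885]
 [-1.     -0.0022 -0.0013]]
```

View pics/w9.png

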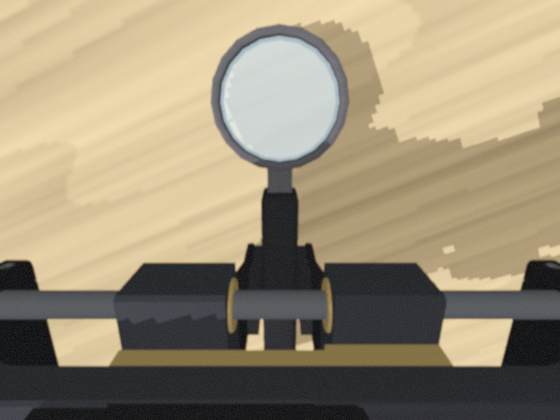

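Gripped at 18 mm, which is the handle's width. I'll work out the lens offset in the tool frame, then lift.

```bash
python3 - <<'E'
from h import *
W=C('w9');s=observe();L=W.plane(280,96,.018);R0=q(s['tool_rot']);p=s['eef_pos']
print(L,R0.T@(L-p), np.linalg.norm((L-p)[:2]))
E
```

```text
[ 0.60047447 -0.22060995  0.018     ] [ 0.01135845  0.00036401 -0.08829459] 0.08831015076273199
```

>>> move_arm(
  motion=[
    [[1,0,0,0.3,0,0,0],[1,0,0,0.6,0,0,0],[1,0,0,1,0,0,0],[1,0,0,1,0,0,0],[1,0,0,1,0,0,0],[1,0,0,1,0,0,0],[1,0,0,1,0,0,0],[1,0,0,0.5,0,0,0],[1,0,0,0,0,0,0],[1,0,0,0,0,0,0]],
  ],
)

```text
time: 15.02
eef_pos: [0.5186, -0.1857, 0.1882]
tool_rot: [-0.141, 0.693, -0.139, -0.693]
contact_force: [-0.2, -0.5, -1.3]
grip_width: 0.0176
```

```bash
python3 - <<'E'
from h import *
a=snap('wrist','w10');b=snap('side','s10');print(observe()['eef_pos'],observe()['contact_force'],observe()['grip_width']);print(q(observe()['tool_rot']).round(4))
cv2.imwrite('pics/s10c.png',np.hstack([cv2.resize(b[170:300,190:330,::-1],None,fx=3,fy=3),cv2.resize(a[0:200,200:370,::-1],(332,390))]))
E
```

```text
[ 0.51844102 -0.18566243  0.18784907] [ 0.30569372  0.46388431 -1.23736642] 0.018149718217645123
[[-2.000e-04 -3.885e-01 -9.214e-01]
 [ 2.500e-03 -9.214e-01  3.885e-01]
 [-1.000e+00 -2.300e-03  1.100e-03]]
```

View pics/s10c.png

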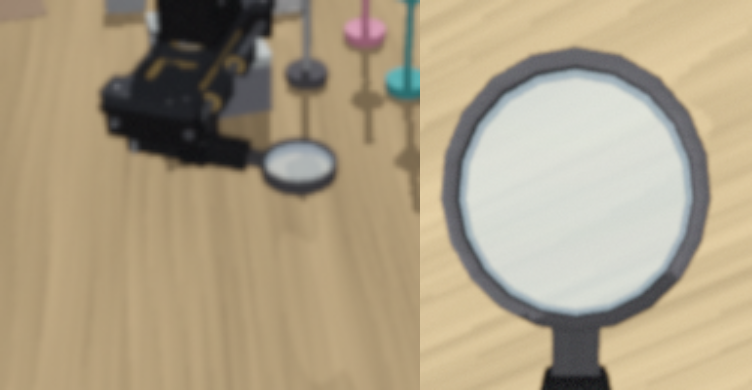

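>>> move_arm(
  motion=[
    [[1,-0.2,0.5,0,0,0,0.245],[1,-0.2,0.96,0,0,0,0.245],[1,-0.2,0.96,0,0,0,0.245],[1,-0.2,0.96,0,0,0,0.245],[1,-0.2,0.96,0,0,0,0.245],[1,-0.2,0.96,0,0,0,0.245],[1,-0.2,0.96,0,0,0,0.245],[1,-0.2,0.96,0,0,0,0.245],[1,-0.2,0.96,0,0,0,0.245],[1,-0.2,0.96,0,0,0,0.245]],
  ],
)

```text
time: 16.38
eef_pos: [0.468, 0.0447, 0.1891]
tool_rot: [0.011, 0.707, 0.012, -0.707]
contact_force: [0.1, 0.2, -1.6]
grip_width: 0.018
```

>>> move_arm(
  motion=[
    [[1,-0.2,0.96,0,0,0,0.245],[1,-0.2,0.96,0,0,0,0.245],[1,-0.2,0.96,0,0,0,0.245],[1,-0.2,0.96,0,0,0,0.245],[1,0,0.5,-0.25,0,0,0],[1,0,0,-0.25,0,0,0],[1,0,0,-0.25,0,0,0],[1,0,0,0,0,0,0],[1,0,0,0,0,0,0],[1,0,0,0,0,0,0]],
  ],
)

```text
time: 17.62
eef_pos: [0.4495, 0.1507, 0.1707]
tool_rot: [0.069, 0.704, 0.071, -0.703]
contact_force: [-0.5, 0.0, -1.9]
grip_width: 0.0178
```

```bash
python3 - <<'E'
from h import *
a=snap('wrist','w11');b=snap('side','s11');t=snap('top','t11');s=observe();print(s['eef_pos'],s['contact_force'],s['grip_width']);print(q(s['tool_rot']).round(4))
L=s['eef_pos']+q(s['tool_rot'])@np.array([.0182,.0003,-.0878]);print('lens',L)
print(C('side0').proj(L),C('top0').proj(L))
cv2.imwrite('pics/s11c.png',cv2.resize(b[120:220,210:330,::-1],None,fx=6,fy=6,interpolation=cv2.INTER_CUBIC))
cv2.imwrite('pics/t11c.png',cv2.resize(t[170:290,150:270,::-1],None,fx=5,fy=5,interpolation=cv2.INTER_CUBIC))
E
```

```text
[0.44941179 0.1508753  0.17069891] [ 0.1038654  -0.42709032 -1.48555587] 0.01745836617240946
[[ 0.0013  0.198  -0.9802]
 [ 0.0024 -0.9802 -0.198 ]
 [-1.     -0.0021 -0.0017]]
lens [0.53555524 0.16801272 0.15264938]
[256.7722276  158.86151661] [200.23859322 236.36003878]
```

View pics/s11c.png

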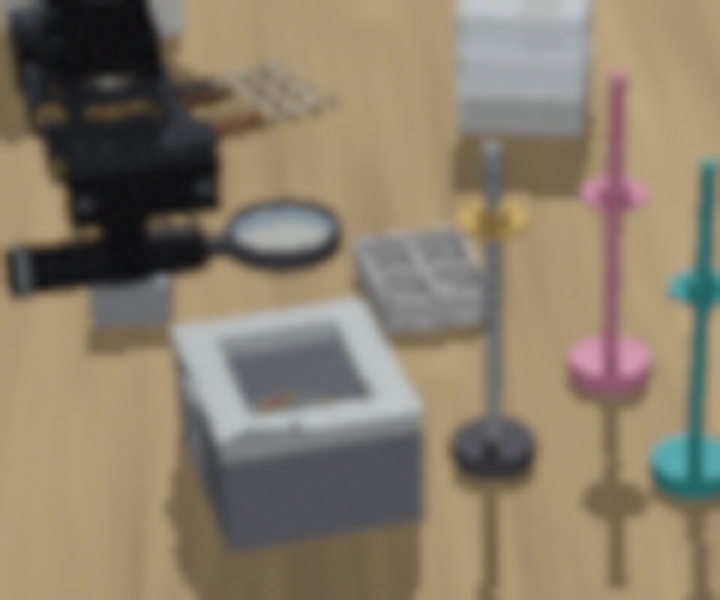

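View pics/t11c.png

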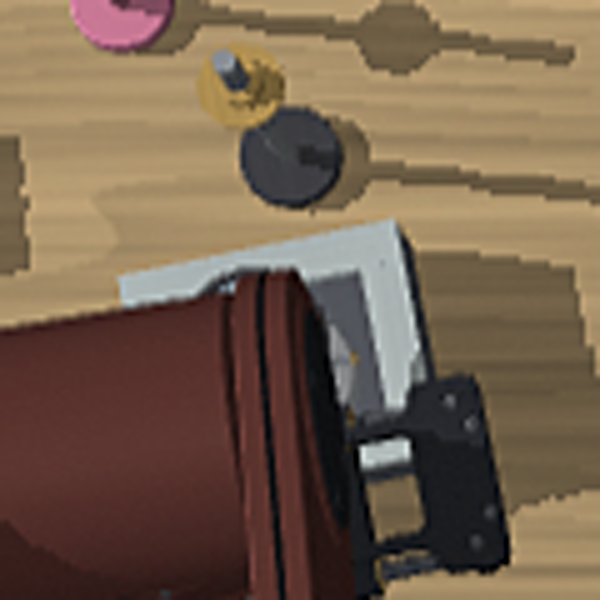

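View pics/w11.png

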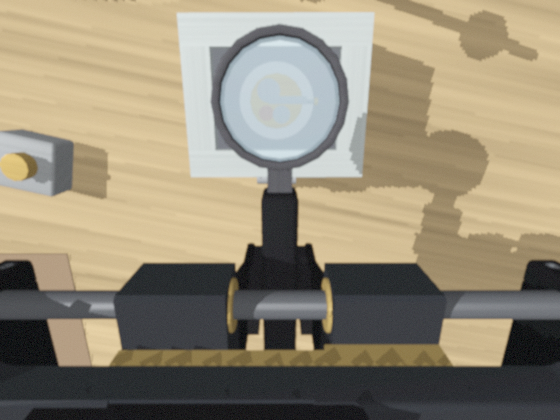

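```bash
python3 - <<'E'
from h import *
S=C('side0');W=C('w11');s=observe()
D=W.plane(276.5,99,.042);print('disc',D)
# case edges from this view: lid corners
c=np.array([W.plane(*p,.07)[:2] for p in [(177,13),(374,13),(362,178),(190,178)]]);print(c.round(4),c.mean(0),np.linalg.norm(c[0]-c[1]),np.linalg.norm(c[0]-c[3]))
L=W.plane(280,96,s['eef_pos'][2]-.0112);print('lens by wrist',L)
f=lambda U,V:((U+.5)/6-.5+210,(V+.5)/6-.5+120)
def zat(c,v,xy):
    from scipy.optimize import brentq
    return brentq(lambda z:c.proj([*xy,z])[1]-v,0,.3)
for xy in((.6465,.1735),(.6435,.1755),(.645,.174)):print('flange side z',zat(S,f(0,219)[1],xy), 'top',zat(S,f(0,146)[1],xy),'foottop',zat(S,f(0,444)[1],xy))
print('lens side z',zat(S,f(0,235)[1],(.5355,.168)))
E
```

```text
disc [0.53711169 0.17008515 0.042     ]
[[0.5759 0.244 ]
 [0.6014 0.1175]
 [0.4937 0.0952]
 [0.4679 0.2229]] [0.53475148 0.16988549] 0.12898199332859828 0.11007859942801902
lens by wrist [0.53606833 0.16717345 0.15949891]
flange side z 0.1533909040309551 top 0.1959406769677096 foottop 0.011948755081111305
flange side z 0.15255744268787644 top 0.19516776699681002 foottop 0.010914011437052333
flange side z 0.15322515509145868 top 0.19578751195837057 foottop 0.011741175175175252
lens side z 0.1530539939703324
```

Everything agrees within 2 mm. A small final nudge, then hold.

>>> move_arm(
  motion=[
    [[1,-0.02,0.07,-0.04,0,0,0],[1,0,0,0,0,0,0],[1,0,0,0,0,0,0],[1,0,0,0,0,0,0],[1,0,0,0,0,0,0]],
  ],
)

```text
time: 18.4
eef_pos: [0.4488, 0.1527, 0.1695]
tool_rot: [0.07, 0.704, 0.071, -0.703]
contact_force: [-0.0, 0.2, -0.4]
grip_width: 0.0178
```

```bash
python3 - <<'E'
from h import *
a=snap('wrist','w12');b=snap('side','s12');s=observe();print(s['time'],s['eef_pos'],s['dq'].round(4),s['contact_force'],s['grip_width']);print(q(s['tool_rot']).round(4))
print('lens',s['eef_pos']+q(s['tool_rot'])@np.array([.0182,.0003,-.0878]))
cv2.imwrite('pics/f.png',np.hstack([b,a])[:,:,::-1][:,:,:][50:350,150:950])
E
```

```text
18.5 [0.4487444  0.15270375 0.16950621] [ 0.0006 -0.0006 -0.0001 -0.0034  0.0004  0.0003] [-0.38132325  0.1289735  -1.54130971] 0.01785670828823538
[[ 9.000e-04  1.982e-01 -9.802e-01]
 [ 2.300e-03 -9.802e-01 -1.982e-01]
 [-1.000e+00 -2.100e-03 -1.400e-03]]
lens [0.53487832 0.16985812 0.15142737]
```

View pics/f.png

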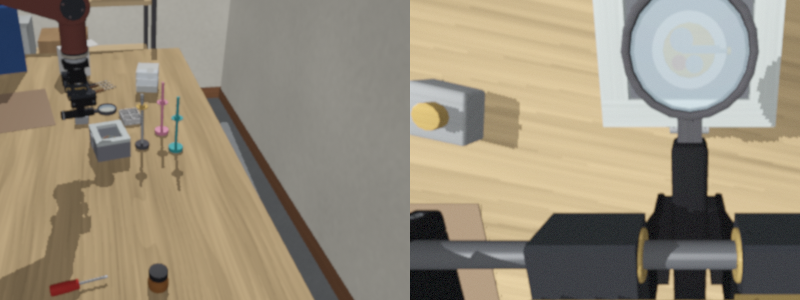

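The loupe is steady and level, with its lens over the movement. Handing in.

```bash
python3 -c "
from rig import hand_in;print(hand_in())"
```

```text
the job is handed in; nothing more can be done
None
```

I swung the hasp down over the catch until it hit its stop. Then I picked up the loupe by its handle and handed in at 18.5 s, still holding it over the movement.

- **Hasp:** it closed against a contact force of about 15 N. Seen from the wrist camera afterwards, its tip was at row 150, where fully closed should be at 151 and 0.1 rad open at 157. The catch stud shows in the slot.
- **Lens position:** the lens is at about (0.535, 0.170, 0.151) m. The centre of the case came out at (0.535, 0.169 to 0.170) m.
- **Steadiness and level:** the loupe is level to about 0.2°, and the lens stayed at the same place in the wrist picture after lifting, so it had not slipped or drooped. The arm was still, and the grip was 18 mm at 30 N.
- **Where the checks disagreed:** the flange height came out between about 0.149 and 0.153 m depending on the camera, so I held at 0.151 m. The last sideways reading of the movement itself was about 2 mm further forward than the case-centre reading. Both are about the size of the stated calibration error.
- **Not disturbed:** nothing else was touched as far as the pictures show. The last full view of the collar and gauge showed them unchanged.

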